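# Load a spring-fed vial magazine

### The arm

A 6-joint arm with a two-finger parallel gripper is mounted at the origin on a cart in front of the work surface, level with it; the furniture and walls round the work are solid. World frame = base frame: x ahead of the robot, y to its left, z up, the work surface at z = 0. Lengths are in mm, angles in rad, forces in N, time in s.
With the tool pointing down it reaches from about 300 to 775 mm from the base axis. Payload 14.6 kg.
Tool frame: the origin (TCP) lies at the very end of the fingers, on their centre line; the grasp point (between the pads) lies 19 mm behind it; z points along the fingers, y is the line along which they close (so a half turn about z gives the same grasp; the last joint's range is limited). The gripper opens to 94 mm and grips with 3 to 60 N. Pads are 16 mm wide; open, the fingers measure 119 mm over their backs; the gripper's body (75 mm by 177 mm) begins 78 mm behind the grasp point.
Start: joints at [1.035, 0.3, 1.521, -0, 1.321, -0.067], TCP at [248.495, 490.652, 205.446] pointing down, gripper open.
Joint ranges: [-3.03, 3.03], [-0.79, 2.21], [0.23, 2.52], [-1.04, 4.18], [0, 3.07], [-2.55, 2.55]. Speed limits (rad/s): [2.22, 2.22, 2.57, 3.14, 3.14, 3.14].

### API

Orientations are given as [roll, pitch, yaw] about the fixed x, y, z axes, in that order (R = Rz(yaw) Ry(pitch) Rx(roll)).
In Python, from cell import manip, eyes, ticket gives the robot as it stands. The module is installed in compiled form; this text tells all that it offers.
- The arm moves only by the tool arm_command, never from a script. Its argument "plan" is a list of rows, each a list of 5 numbers: the opening, from -1 (shut) to 1 (fully open), then the shift along the tool's x, y, z in m, then the turn about the tool's z in rad. In form: [[jaw, dx, dy, dz, roll], ...]. A call has 1 to 20 rows; each row shifts and turns the commanded pose from where the row before left it, along the tool's axes as they then stand; what a row does not reach is not made up. A row lasts 1/8 s, in which the tool goes at most 62.5 mm and 10.7 degrees, less where a joint would pass 70% of its speed; a pose out of reach is approached as far as the arm can. A call is refused whole if a number of a shift passes 0.0625 or a number of a turn 0.188, either way. A call with a gripper value outside its range is refused whole. The fingers move at their own pace and stop on an object; "newtons" is the grip in N (left out, the last holds). Time passes only in rows, so rows that do not move let the fingers close. It gives the time, the measured TCP pose, the force, the opening and the grip force at its end, in the units of the state.
- manip.read_state(): the state, without advancing time (a new reading comes with each control period).
- eyes.camera(name): name is "scene" or "top" or "wrist"; returns a dict with "img" (480x640x3 uint8, blue, green, red), "z_map" (480x640 float32, mm along the optical axis (not along the pixel's ray), 0 where there is no reading), "fx", "fy", "cx", "cy" (pixels), "eye" and "orientation" of the camera in the world. Camera axes: x right, y down, z forward; pixel columns grow to the right and rows downward; lengths in mm; the calibration is good to about 2 mm. A picture is of the moment at which its call begins.
- ticket.sign_off(): hands the job in; it is judged then, once.
The state is a dict: "clock": time; "joints": joint angles; "qd": joint speeds; "effort": joint torques, N m; "eef_pos": TCP position; "eef_rot": TCP orientation; "wrist_force": force on the tool from outside, world axes, zero at the start; "moment": the same for the moment, N m; "finger_gap": finger opening in mm; "finger_force": force on a finger pad.
Only numpy, scipy, OpenCV 4.12 (cv2) and the standard library are available. Lean on these libraries where they do the work, as an engineer would, in place of code of your own. Each camera call takes 0.05 s, during which the arm holds its last target. There are 200 camera calls.

### The job

Load the empty spring-fed vial magazine on the bench: draw its follower back by the knob on its handle and park the handle in the side pocket of the slot, then stand the two 22 mm vials one behind the other in the channel (the thinner vial does not belong: leave it where it stands). Unhook the handle and ease the follower forward slowly by hand, never letting it snap, until it holds the two vials closed up against the end stop, then let go; do not force the handle against its slot or press hard on the vials.

Things in the scene. Friction and masses are not known exactly. Their poses are not given: they have to be found in the camera images.
- magazine: Aluminium vial magazine, screwed down. Origin at bench level under the channel's middle line; z up; the open channel runs along y: floor z = 8 mm, 25 mm wide, walls to z = 30 mm, 36 mm over the lips. Adjustable end stop at the +y end, 36 mm high, its face set anywhere from y = 80 to 95 mm. Spring housing at -y: x = -24 to 24, y = -30 to -134, top z = 48 mm; then the spring barrel to -178.
- pusher: The follower's block, black, 24 mm wide, 20 mm long, z = 9 to 31 mm; origin: under its front face (the one that bears on the vials) at bench level; axes as the magazine's. It pivots on the rod by up to 2 degrees to lie square on the vial.
- follower (a joint): Follower, a black block in the channel: how far it is drawn back to -y, m. Its face is at magazine y = 73 mm - value. 0 home, 0.022 to 0.037 on two vials (as the stop is set), 0.060 to 0.082 at the back end of the slot, parked 0.008 less. A spring pushes it to +y with 3.5 N + 70 N/m x value; friction under 1 N. Let go, it snaps forward: ease it at under 0.06 m/s.
- handle (a joint): Swing of the follower's handle about the follower's rod (axis along magazine y at x = 0, z = 20 mm), rad: 0 upright, positive leans to the magazine's -x, 0.5 fully over. Turns easily, but the slot lets it swing only at the back.
- knob (a point): Centre of the black tab knob (22 mm along magazine x, 14 mm along y, 30 mm tall) on a 6 mm stem that stands up through the slot; 75 mm from the swing axis: z = 95 mm upright; fully over z = 86 mm and x = -36 mm in the magazine's frame. Magazine y = -40 mm - (joint follower).
- gate: Slotted plate on the housing, top z = 52 mm, frame as the magazine's. A lane at x = 0 ends at an adjustable J-shaped catch: its back stop is at follower 0.060 to 0.082. There a pocket opens to -x behind a 4 mm tooth: the stem passes in or out only within the last 4 mm before the stop. Beyond 0.4 rad it comes 8 mm forward into the hook, where the spring holds it. Unhook: back to the stop, upright.
- vial_1: Loose 22 mm vial with screw cap, 45 mm tall, 18 g, standing on the bench to the left of the magazine; goes into the channel. Origin: centre of its underside. Cap from 33 to 45 mm up, 21.6 mm across.
- vial_2: The other loose 22 mm vial, same shape and size as vial_1; goes into the channel.
- vial_small: A thinner vial, 18 mm diameter, 38 mm tall, standing among the other two; not for this magazine, stays where it is.
Mind the look-alikes: they are no part of the job. Leave any orange look-alike of the vial_1 alone.

How it is judged:
By the outcome, as a careful person would: the job done as asked, in the order asked, and still so for the second after the job is handed in, with the robot touching nothing.
It also fails if it takes over 72 s, if anything falls off the work surface, if the arm or the gripper's body presses on something with over 40 N, if the wrist force passes 120 N, or if a joint passes its speed limit or range.

## Working session

There is one attempt and no reset: what is moved stays moved. The work goes in short steps, Python scripts to look and compute and a tool call to move; the robot and the scene stay as the last step left them, time stands still between calls to the robot, and variables do not carry over. Pictures are saved under pics/ and viewed, at most 12 in all, crops included, and the job is handed in when it is done.

Besides the shell and the picture viewer there is one more tool, called as name([rows], argument=value, ...), one row to a line, values as JSON. arm_command: Moves the arm, as the interface text tells. Its arguments: {"type":"object","properties":{"plan":{"type":"array"},"newtons":{"type":"number"}},"required":["plan"]}

```bash
mkdir -p pics; cat > h.py <<'E'
import numpy as np, cv2
from scipy.spatial.transform import Rotation as R
from cell import manip, eyes, ticket
def cam(n):
    return eyes.camera(n)
def pts(c):
    o=np.array(c["orientation"],float)
    Rm=o if o.shape==(3,3) else R.from_euler('xyz',o).as_matrix()
    v,u=np.mgrid[:480,:640]; z=c["z_map"]
    P=np.stack([(u-c["cx"])/c["fx"]*z,(v-c["cy"])/c["fy"]*z,z],-1)
    return P@Rm.T+np.array(c["eye"])
E
python3 - <<'E'
from h import *
s=manip.read_state();print(s)
for n in("top","scene"):
    c=cam(n);print(n,c["eye"],c["orientation"],c["fx"]);cv2.imwrite(f"pics/{n}0.png",c["img"]);np.save(f"{n}0.npy",pts(c))
E
```

```text
{'clock': 0.0, 'joints': array([ 1.03544014e+00,  3.00478808e-01,  1.52159937e+00, -5.20053192e-06,
        1.32069990e+00, -6.65819866e-02]), 'qd': array([ 1.06019908e-03, -8.08793781e-04, -9.46207686e-05,  2.29193257e-03,
        2.60848261e-05, -4.85256574e-04]), 'effort': array([-7.10503482e-04, -5.31806803e+01, -3.52747250e+01,  7.07675633e-02,
        2.43817287e-02, -5.17507726e-05]), 'eef_pos': array([248.34259626, 490.43640921, 204.87436928]), 'eef_rot': array([-3.14040953e+00, -7.38431521e-05,  2.67281970e+00]), 'wrist_force': array([0.61592124, 0.02408249, 0.33187778]), 'moment': array([-0.02807107, -0.0128788 , -0.03502865]), 'finger_force': 0.0, 'finger_gap': 94.18167441413156}
top [443.13976426  94.40640044 964.24843682] [-3.06910001 -0.0125806  -1.56080418] 497.2670086271065
scene [  46.58657211 -325.60055863  725.86533142] [-2.3265452   0.01881717 -0.86287177] 604.3336170930794
```

View pics/top0.png

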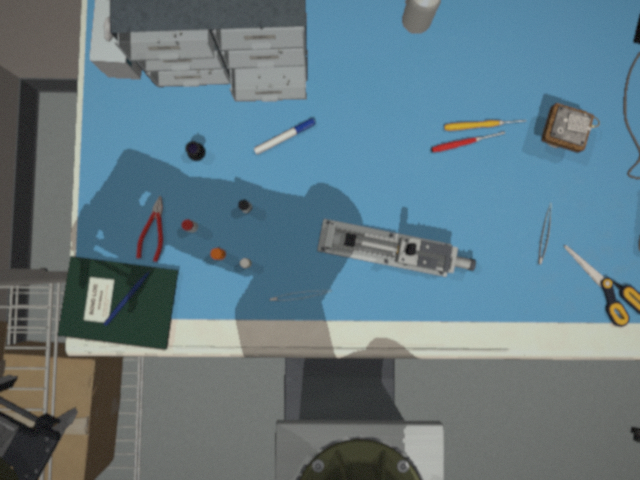

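View pics/scene0.png

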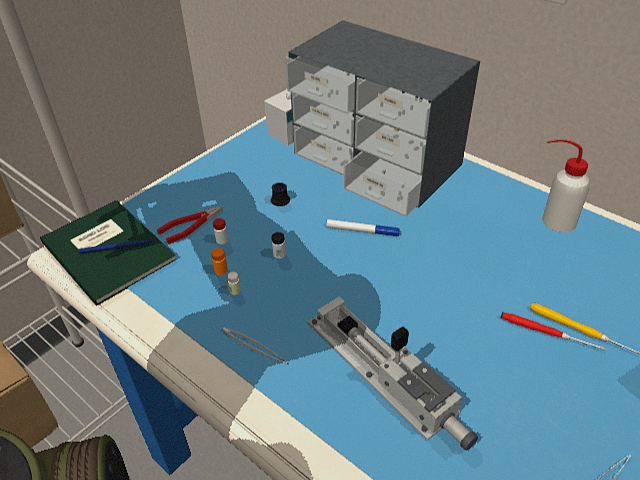

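```bash
python3 - <<'E'
from h import *
im=cv2.imread("pics/top0.png");P=np.load("top0.npy")
S=cv2.imread("pics/scene0.png")
a=cv2.resize(im[190:290,160:290],None,fx=3.2,fy=3.2,interpolation=3)
b=cv2.resize(im[205:285,310:490],None,fx=4.4,fy=3.5,interpolation=3)[:, :]
d=cv2.resize(S[210:300,190:300],None,fx=3.2,fy=3.2,interpolation=3)
can=np.zeros((600,800,3),np.uint8);can[:320,:400]=a[:320,:400];can[:288,420:420+352]=d;can[320:600,:792]=b;cv2.imwrite("pics/c1.png",can)
Q=P.reshape(-1,3);print("bench z",np.median(P[300:310,200:250,2]))
# vials: top points
for n,(u,v) in dict(red=(188,226),black=(244,206),orange=(217,254),small=(245,263)).items():
    W=P[v-14:v+15,u-14:u+15].reshape(-1,3);zt=np.percentile(W[W[:,2]>20][:,2],90) if (W[:,2]>20).any() else 0
    T=W[abs(W[:,2]-zt)<6];print(n,zt,len(T),(T.min(0)+T.max(0))[:2]/2,T.mean(0)[:2],np.ptp(T,axis=0)[:2])
W=P[205:290,310:490].reshape(-1,3)
M=W[(W[:,2]>22)&(W[:,2]<62)]
r=cv2.minAreaRect(M[:,:2].astype(np.float32));print(r)
h=W[(W[:,2]>42)&(W[:,2]<60)];r=cv2.minAreaRect(h[:,:2].astype(np.float32));print("housing",r,np.median(h[:,2]))
k=W[W[:,2]>75];print("knob",len(k),k.mean(0),k.min(0),k.max(0))
E
```

```text
bench z 3.1291978696499996
red 48.05058963530492 105 [520.45899452 327.39467713] [520.71511758 326.64844795] [18.83407258 20.60022027]
black 47.65235475959098 102 [558.95411053 223.44340924] [559.09937219 223.37040786] [18.78609381 20.42072682]
orange 47.98604002435441 101 [468.32329135 272.22828582] [468.06977588 272.00472937] [20.09344947 19.99750371]
small 41.200351972632475 66 [451.59425609 220.15326438] [451.7166004  220.37026323] [14.88938588 16.730859  ]
((479.03564453125, -71.80781555175781), (286.7960510253906, 52.61502456665039), 79.32969665527344)
housing ((470.14373779296875, -118.80736541748047), (105.54418182373047, 48.18344497680664), 79.41999816894531) 50.805165950033995
knob 196 [465.93063526 -17.42599411 399.52699312] [443.13976426 -85.08908628  81.52650344] [488.5996248   94.40640044 964.24843682]
```

View pics/c1.png

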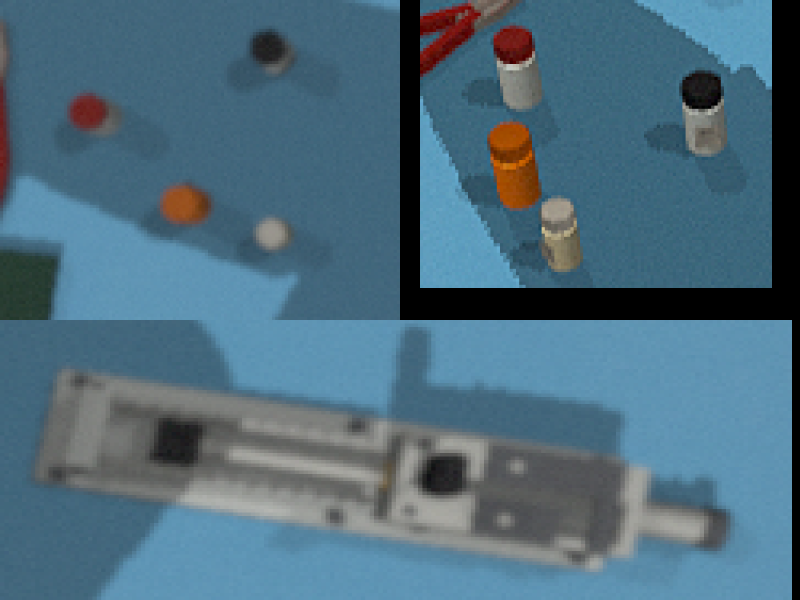

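Red cap (top px 188,226) and black cap (244,206) are the two 22 mm vials. I'm leaving orange (217,254) and small white (245,263); the black stopper at (195,151) is not a vial. The magazine is at about (485,-38), yaw -0.185, with its knob at px (410,249), near (478,-77).

arm_command([
  [0,0,0,0,-0.142],
  [0,0,0,0,-0.142],
  [0,-0.03,-0.0469,0.005,0],
  [0,-0.03,-0.0469,0.005,0],
  [0,-0.03,-0.0469,0.005,0],
  [0,-0.03,-0.0469,0.005,0],
  [0,-0.03,-0.0469,0.005,0],
  [0,-0.03,-0.0469,0.005,0],
  [0,-0.03,-0.0469,0.005,0],
  [0,-0.03,-0.0469,0.005,0],
  [0,-0.03,-0.0469,0.005,0],
  [0,-0.03,-0.0469,0.005,0],
  [0,-0.03,-0.0469,0.005,0],
  [0,0,0,0,0],
], newtons=15)

```text
clock: 1.85
eef_pos: [478.3, -79.8, 149.6]
eef_rot: [-3.141, -0.001, 2.953]
wrist_force: [-0.7, 0.6, -0.6]
finger_gap: 47.3
finger_force: 0.0
```

```bash
cat >> h.py <<'E'
def proj(c,p):
    Rm=R.from_euler('xyz',c["orientation"]).as_matrix();q=Rm.T@(np.array(p)-c["eye"])
    return c["fx"]*q[0]/q[2]+c["cx"],c["fy"]*q[1]/q[2]+c["cy"]
def st():
    s=manip.read_state();print(round(s["clock"],2),s["eef_pos"].round(1),s["eef_rot"].round(3),"F",s["wrist_force"].round(1),"gap",round(s["finger_gap"],1),round(s["finger_force"],1));return s
E
python3 - <<'E'
from h import *
s=st()
c=cam("wrist");cv2.imwrite("pics/w1.png",c["img"]);np.save("w1.npy",pts(c));print(c["eye"],c["orientation"])
P=pts(c);print(proj(c,s["eef_pos"]),proj(c,[478,-77,95]))
Q=P[c["z_map"]>0];k=Q[(Q[:,2]>100)&(Q[:,2]<116)&(abs(Q[:,0]-478)<25)&(abs(Q[:,1]+77)<25)]
print(len(k));
if len(k):print(k.mean(0),k.min(0),k.max(0),cv2.minAreaRect(k[:,:2].astype(np.float32)))
E
```

```text
1.85 [478.3 -79.8 149.6] [-3.141e+00 -1.000e-03  2.953e+00] F [-0.7  0.6 -0.6] gap 47.3 0.0
[414.44818423 -67.48462319 328.55888815] [2.91293732e+00 1.09664281e-03 1.38187588e+00]
(np.float64(318.68128140858335), np.float64(291.2703906877663)) (np.float64(323.33700180712793), np.float64(257.08225326628184))
989
[477.27193152 -78.58428469 108.43152687] [467.29372823 -86.88397569 100.09973562] [489.43318837 -70.70656772 111.41602811] ((478.32977294921875, -78.77442932128906), (13.842556953430176, 21.665964126586914), 79.3347396850586)
```

View pics/w1.png

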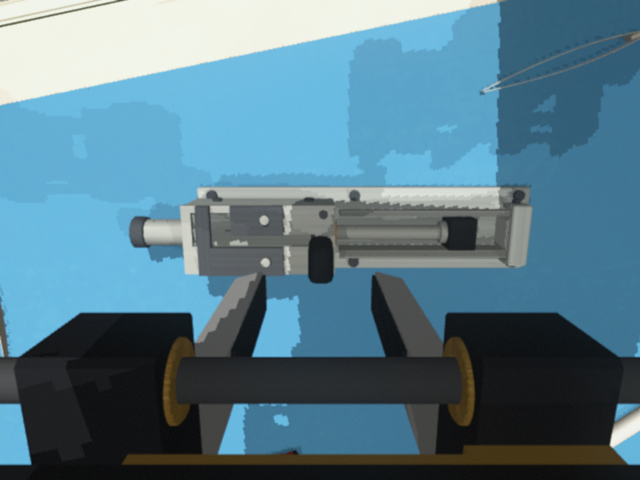

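Knob is centred at wrist px (320,258), matching (478,-78.7), and sits square between the fingers. Next I descend and grip.

arm_command([
  [0,0,0.001,0.03,0],
  [0,0,0,0.03,0],
  [0,0,0,0.0135,0],
  [0,0,0,0,0],
  [-1,0,0,0,0],
  [-1,0,0,0,0],
  [-1,0,0,0,0],
  [-1,0,0,0,0],
  [-1,0,0,0,0],
  [-1,0,0,0,0],
], newtons=15)

```text
clock: 3.15
eef_pos: [478.3, -77.7, 77.5]
eef_rot: [-3.139, 0.001, 2.957]
wrist_force: [-3.3, -13.0, 4.4]
finger_gap: 13.8
finger_force: 15.0
```

```bash
python3 - <<'E'
from h import *
P=np.load("w1.npy").reshape(-1,3)
y=-0.186;ex=np.array([np.cos(y),np.sin(y)]);ey=np.array([-np.sin(y),np.cos(y)])
O=np.array([485.4,-38.5])
m=np.c_[(P[:,:2]-O)@ex,(P[:,:2]-O)@ey,P[:,2]]
m=m[(abs(m[:,0])<60)&(m[:,1]>-190)&(m[:,1]<130)]
def b(n,s,ax): 
    v=m[s][:,ax]; print(n,len(v),np.percentile(v,[1,99]).round(1) if len(v) else '')
b("lips x",(m[:,2]>25)&(m[:,2]<35)&(m[:,1]>20)&(m[:,1]<60)&(abs(m[:,0])>10),0)
w=(m[:,2]>25)&(m[:,2]<35)&(m[:,1]>20)&(m[:,1]<60)
print("inner",m[w&(m[:,0]<-8)&(m[:,0]>-25)][:,0].max() if (w&(m[:,0]<-8)).any() else 0,m[w&(m[:,0]>8)][:,0].min())
for lo,hi in((15,30),(30,45),(45,60)):
    s=(m[:,2]>26)&(m[:,1]>lo)&(m[:,1]<hi)&(abs(m[:,0])<20); h,_=np.histogram(m[s][:,0],np.arange(-20,21,1));print(h)
b("housing x",(m[:,2]>44)&(m[:,2]<58)&(m[:,1]<-60)&(m[:,1]>-130),0)
b("housing y",(m[:,2]>44)&(m[:,2]<58)&(m[:,1]<-20),1)
b("stop y",(m[:,2]>33)&(m[:,2]<40)&(m[:,1]>60)&(abs(m[:,0])<9),1)
b("pusher x",(m[:,2]>26)&(m[:,2]<37)&(m[:,1]>54)&(m[:,1]<72)&(abs(m[:,0])<13),0)
b("pusher y",(m[:,2]>26)&(m[:,2]<37)&(m[:,1]>45)&(m[:,1]<79)&(abs(m[:,0])<9),1)
E
```

```text
lips x 762 [-16.2  18.1]
inner -8.048757647743027 8.004741231090906
[ 0  0  0 15 26 21 21 14  2  0  0  0  0  0  0  0  0  0  1  2  2  0  2  1
  0  0  0  0  0  0  0  0  0  2 18 27 34 38  7  0]
[ 0  0  0 16 27 21 19 11  6  0  0  0  0  0  0  0  0  0  0  3  0  1  0  0
  0  0  0  0  0  0  0  0  0  1 17 29 38 38  4  0]
[ 0  0  0  9 32 22 20 13  4 23 18 18 15 21 19 15 30 23 25 32 26 29 27 22
 26 27 18 20 17 14 15 18 12  0  9 24 34 31 14  0]
housing x 5925 [-23.1  24.1]
housing y 8224 [-134.   -32.1]
stop y 499 [ 93.8 107.5]
pusher x 811 [-12.5  12.6]
pusher y 799 [47.1 71.5]
```

arm_command([
  [-1,0,-0.005,0,0],
  [-1,0,-0.009,0,0],
  [-1,0,-0.01,0,0],
  [-1,0,-0.01,0,0],
  [-1,0,-0.01,0,0],
  [-1,0,-0.009,0,0],
  [-1,0,-0.005,0,0],
  [-1,0,0,0,0],
])

```text
clock: 4.15
eef_pos: [467.7, -133.0, 77.3]
eef_rot: [3.14, 0.0, 2.956]
wrist_force: [1.2, 6.2, 4.3]
finger_gap: 14.0
finger_force: 15.0
```

arm_command([
  [-1,0,-0.002,0,0],
  [-1,0,-0.002,0,0],
  [-1,0,0,0,0],
])

```text
clock: 4.53
eef_pos: [467.1, -136.7, 77.3]
eef_rot: [3.14, 0.0, 2.957]
wrist_force: [0.8, 6.7, 4.8]
finger_gap: 13.8
finger_force: 15.0
```

arm_command([
  [-1,0,-0.002,0,0],
  [-1,0,-0.001,0,0],
  [-1,0,0,0,0],
])

```text
clock: 4.9
eef_pos: [466.5, -139.5, 77.3]
eef_rot: [3.14, 0.0, 2.957]
wrist_force: [1.5, 7.7, 4.9]
finger_gap: 14.3
finger_force: 15.0
```

arm_command([
  [-1,0,-0.002,0,0],
  [-1,0,-0.001,0,0],
  [-1,0,0,0,0],
])

```text
clock: 5.28
eef_pos: [465.9, -142.4, 77.2]
eef_rot: [3.14, 0.0, 2.957]
wrist_force: [-0.0, 7.3, 5.7]
finger_gap: 14.0
finger_force: 15.0
```

arm_command([
  [-1,0,-0.002,0,0],
  [-1,0,-0.001,0,0],
  [-1,0,0,0,0],
])

```text
clock: 5.65
eef_pos: [465.4, -145.4, 77.3]
eef_rot: [3.14, 0.0, 2.957]
wrist_force: [1.6, 8.5, 5.5]
finger_gap: 14.0
finger_force: 15.0
```

arm_command([
  [-1,0,-0.002,0,0],
  [-1,0,0,0,0],
])

```text
clock: 5.9
eef_pos: [465.0, -147.4, 77.2]
eef_rot: [3.14, 0.0, 2.957]
wrist_force: [0.7, 8.1, 5.9]
finger_gap: 14.3
finger_force: 15.0
```

arm_command([
  [-1,0,-0.002,0,0],
  [-1,0,0,0,0],
])

```text
clock: 6.15
eef_pos: [464.7, -149.0, 77.2]
eef_rot: [3.14, 0.0, 2.957]
wrist_force: [1.1, 10.4, 6.3]
finger_gap: 13.9
finger_force: 15.0
```

arm_command([
  [-1,0,-0.002,0,0],
  [-1,0,0,0,0],
])

```text
clock: 6.4
eef_pos: [464.5, -149.8, 77.2]
eef_rot: [3.137, 0.0, 2.957]
wrist_force: [3.9, 22.1, 7.5]
finger_gap: 13.9
finger_force: 15.0
```

arm_command([
  [-1,0,-0.0015,0,0],
  [-1,0,0,0,0],
])

```text
clock: 6.65
eef_pos: [464.4, -150.4, 77.1]
eef_rot: [3.136, -0.0, 2.957]
wrist_force: [5.5, 30.3, 7.1]
finger_gap: 14.6
finger_force: 15.0
```

arm_command([
  [-1,0,0.003,0,0],
  [-1,0,0.0015,0,0],
  [-1,0,0,0,0],
])

```text
clock: 7.02
eef_pos: [464.9, -148.2, 77.2]
eef_rot: [3.14, 0.0, 2.957]
wrist_force: [0.6, 8.9, 5.4]
finger_gap: 13.9
finger_force: 15.0
```

arm_command([
  [-1,0.0038,0,0.0001,0],
  [-1,0.0037,0,0.0003,0],
  [-1,0.0037,0,0.0005,0],
  [-1,0.0037,0,0.0006,0],
  [-1,0,0,0,0],
])

```text
clock: 7.65
eef_pos: [450.1, -145.5, 75.5]
eef_rot: [3.14, 0.0, 2.957]
wrist_force: [3.0, 8.5, 1.1]
finger_gap: 13.7
finger_force: 15.0
```

arm_command([
  [-1,0.0037,0,0.0008,0],
  [-1,0.0036,0,0.001,0],
  [-1,0.0035,0,0.0012,0],
  [-1,0.0035,0,0.0014,0],
  [-1,0,0,0,0],
])

```text
clock: 8.28
eef_pos: [436.0, -142.9, 71.1]
eef_rot: [3.14, 0.0, 2.957]
wrist_force: [1.9, 8.6, 1.4]
finger_gap: 13.8
finger_force: 15.0
```

arm_command([
  [-1,0.0033,0,0.0015,0],
  [-1,0.002,0,0.001,0],
  [-1,0,0.002,0,0],
  [-1,0,0,0,0],
])

```text
clock: 8.78
eef_pos: [431.2, -140.0, 68.6]
eef_rot: [3.14, 0.0, 2.957]
wrist_force: [1.9, 8.3, 1.8]
finger_gap: 14.0
finger_force: 15.0
```

arm_command([
  [-1,0,0.002,0,0],
  [-1,0,0.002,0,0],
  [-1,0,0,0,0],
])

```text
clock: 9.15
eef_pos: [431.9, -136.0, 68.6]
eef_rot: [3.14, 0.0, 2.957]
wrist_force: [1.4, 8.6, 3.5]
finger_gap: 14.0
finger_force: 15.0
```

arm_command([
  [-1,0,0.002,0,0],
  [-1,0,0.001,0,0],
  [-1,0,0,0,0],
])

```text
clock: 9.52
eef_pos: [432.5, -133.9, 68.7]
eef_rot: [-3.141, 0.0, 2.957]
wrist_force: [-0.9, 1.7, 2.3]
finger_gap: 13.8
finger_force: 15.0
```

arm_command([
  [-0.3,0,0,0,0],
  [-0.3,0,0,0,0],
  [-0.3,0,0,0,0],
  [-0.3,0,0,-0.03,0],
  [0.2,0,0,-0.05,0.1745],
  [0.2,0,0,0,0.1745],
  [0.2,0,0,0,0.1745],
  [0.2,0,0,0,0.1745],
  [0.2,0,0,0,0.1745],
  [0.2,0,0,0,0.1745],
  [0.2,0,0,0,0.1745],
  [0.2,0,0,0,0.1745],
  [0.2,0,0,0,0.1745],
  [0.2,0,0,0,0],
])

```text
clock: 11.28
eef_pos: [432.3, -133.7, 148.5]
eef_rot: [-3.141, -0.0, 1.387]
wrist_force: [0.3, 0.2, 0.8]
finger_gap: 56.3
finger_force: 0.0
```

```bash
cat >> h.py <<'E'
def toolmove(s,target):
    Rm=R.from_euler('xyz',s["eef_rot"]).as_matrix();return (Rm.T@(np.array(target)-s["eef_pos"])).round(1)
def mag(P,O=np.array([486.0,-38.6]),y=-0.186):
    ex=np.array([np.cos(y),np.sin(y)]);ey=np.array([-np.sin(y),np.cos(y)])
    return np.c_[(P[:,:2]-O)@ex,(P[:,:2]-O)@ey,P[:,2]]
E
python3 - <<'E'
from h import *
s=st();print(s["joints"].round(2))
for v in([559,223.4,110],[520.5,327,110]):print(toolmove(s,v))
c=cam("top");P=pts(c).reshape(-1,3);m=mag(P)
k=m[(m[:,2]>75)&(m[:,2]<120)&(abs(m[:,0])<60)&(m[:,1]<-60)&(m[:,1]>-160)];print("knob",k.mean(0).round(1) if len(k) else 0)
p=m[(m[:,2]>28)&(m[:,2]<37)&(abs(m[:,0])<9)&(m[:,1]>-25)&(m[:,1]<80)];print("pusher y",np.percentile(p[:,1],[2,98]))
cv2.imwrite("pics/t2.png",cv2.resize(c["img"][200:290,300:500],None,fx=4,fy=4,interpolation=3))
E
```

```text
11.28 [ 432.3 -133.7  148.5] [-3.141 -0.     1.387] F [0.3 0.2 0.8] gap 56.3 0.0
[-0.38  0.14  1.85 -0.    1.15 -0.2 ]
[374.2  59.4  38.5]
[469.    2.7  38.5]
knob [-32.2 -99.9  97.8]
pusher y [-13.25695454  11.28606197]
```

View pics/t2.png

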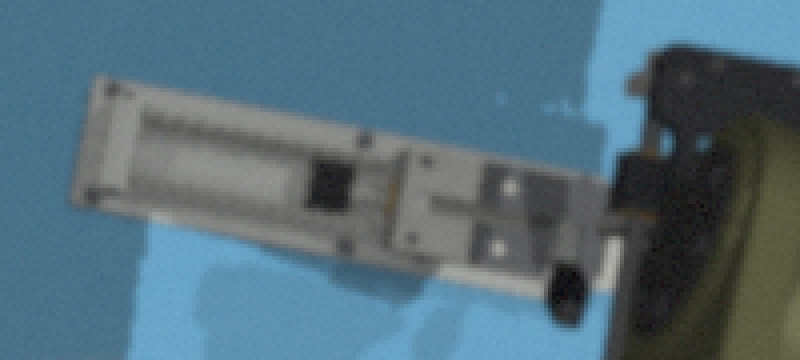

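arm_command([
  [0.2,0.05,0.008,0,0],
  [0.2,0.054,0.0085,0,0],
  [0.2,0.054,0.0085,0,0],
  [0.2,0.054,0.0085,0,0],
  [0.2,0.054,0.0085,0,0],
  [0.2,0.054,0.0085,0,0],
  [0.2,0.054,0.0089,0,0],
  [0.2,0,0,0.045,0],
  [0.2,0,0,0.045,0],
  [0.2,0,0,0.02,0],
  [0.2,0,0,0.0135,0],
  [0.2,0,0,0,0],
  [-1,0,0,0,0],
  [-1,0,0,0,0],
  [-1,0,0,0,0],
  [-1,0,0,0,0],
  [-1,0,0,0,0],
], newtons=12)

```text
clock: 13.45
eef_pos: [559.5, 223.1, 25.3]
eef_rot: [3.141, -0.0, 1.386]
wrist_force: [-0.9, -0.5, 2.4]
finger_gap: 21.0
finger_force: 12.0
```

arm_command([
  [-1,0,0,-0.03,0],
  [-1,0,0,-0.03,0],
  [-1,-0.036,-0.005,0,0],
  [-1,-0.0388,-0.005,0,0],
  [-1,-0.0388,-0.005,0,0],
  [-1,-0.0388,-0.005,0,0],
  [-1,-0.0388,-0.0041,0,0],
  [-1,0,0,0.012,0],
  [-1,0,0,0,0],
])

```text
clock: 14.58
eef_pos: [500.3, 39.9, 72.2]
eef_rot: [-3.14, 0.0, 1.386]
wrist_force: [-0.5, -0.2, -0.3]
finger_gap: 21.2
finger_force: 12.0
```

```bash
python3 - <<'E'
from h import *
s=st();print("tcp mag",mag(s["eef_pos"][None]).round(1))
c=cam("wrist");P=pts(c);cv2.imwrite("pics/w2.png",c["img"]);np.save("w2.npy",P);print(proj(c,s["eef_pos"]))
m=mag(P.reshape(-1,3))
for lo,hi in((0,15),(15,30),(30,45)):
    k=(m[:,2]>26)&(m[:,2]<36)&(m[:,1]>lo)&(m[:,1]<hi)&(abs(m[:,0])<22); h,_=np.histogram(m[k][:,0],np.arange(-22,23,1));print(h)
k=(m[:,2]>80)&(m[:,2]<105)&(abs(m[:,1]-80)<25)&(abs(m[:,0])<10.5);print("cap",k.sum(),np.percentile(m[k],[1,99],axis=0) if k.any() else 0)
c=cam("scene");np.save("s2.npy",pts(c));x,y=map(int,proj(c,s["eef_pos"]));cv2.imwrite("pics/s2.png",cv2.resize(c["img"][y-90:y+110,x-110:x+130],None,fx=3,fy=3,interpolation=3))
E
```

```text
14.57 [500.3  39.9  72.2] [-3.14   0.     1.386] F [-0.5 -0.2 -0.3] gap 21.2 12.0
tcp mag [[-0.4 79.8 72.2]]
(np.float64(317.43390335974794), np.float64(291.84002374669234))
[0 0 0 0 0 0 0 0 0 0 0 0 0 0 0 0 0 0 0 0 0 0 0 0 0 0 0 0 0 0 0 0 0 0 0 0 0
 0 0 0 0 0 0 0]
[ 0  0  0  0  0 13 18 21 14  3  0  0  0  0  0  0  0  0  0  0  0  0  0  0
  0  0  0  0  0  0  0  0  0  0  0  4 17 19 12  1  0  0  0  0]
[ 0  0  0  0  0  4 25 43 33 18  0  0  0  0  0  0  0  0  0  0  0  0  0  0
  0  0  0  0  0  0  0  0  0  0  0 11 36 26  4  0  0  0  0  0]
cap 2336 [[-9.92419593 69.71581488 80.46622011]
 [ 9.90984969 89.4773537  93.09028264]]
```

View pics/w2.png

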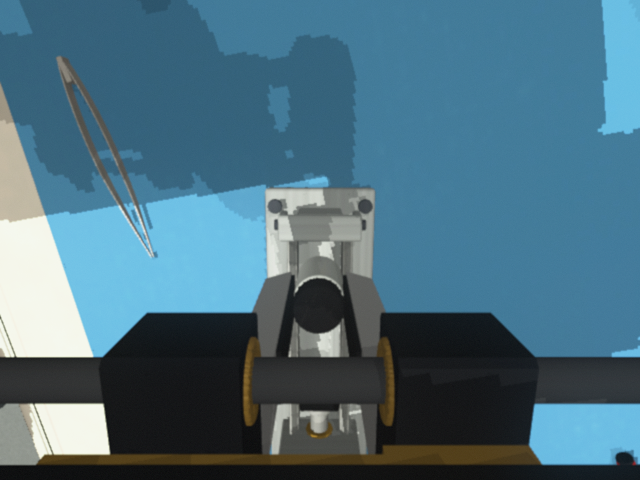

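View pics/s2.png

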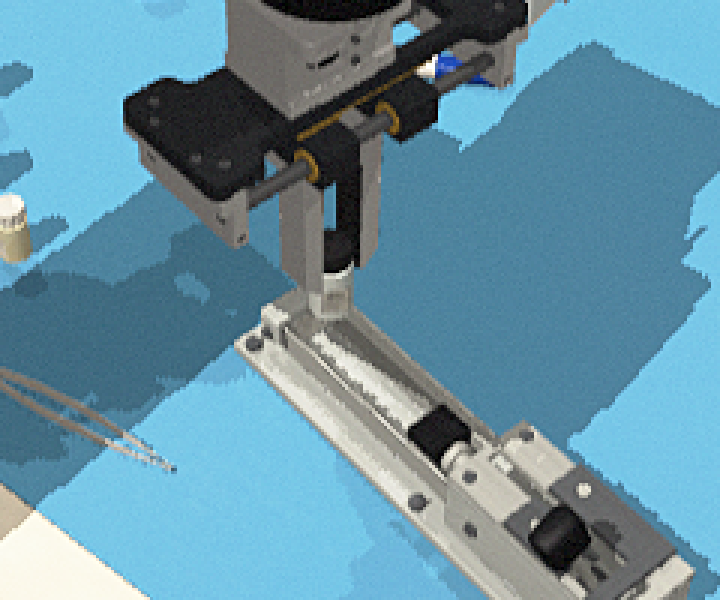

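arm_command([
  [-1,0,0.0007,0.01,0],
  [-1,0,0,0.008,0],
  [-1,0,0,0.006,0],
  [-1,0,0,0.004,0],
  [-1,0,0,0,0],
])

```text
clock: 15.3
eef_pos: [501.2, 39.4, 44.8]
eef_rot: [-3.141, 0.0, 1.386]
wrist_force: [0.5, 1.1, 0.1]
finger_gap: 21.1
finger_force: 12.0
```

Force-free at z 20, so it's inside the channel.

arm_command([
  [-1,0,0,0.005,0],
  [-1,0,0,0.004,0],
  [-1,0,0,0.0015,0],
  [-1,0,0,0,0],
])

```text
clock: 15.8
eef_pos: [501.3, 39.4, 34.5]
eef_rot: [-3.141, 0.0, 1.386]
wrist_force: [0.7, 0.1, -0.3]
finger_gap: 21.2
finger_force: 12.0
```

arm_command([
  [-1,0,0,0.001,0],
  [-1,0,0,0,0],
  [-0.28,0,0,0,0],
  [-0.28,0,0,0,0],
  [-0.28,0,0,0,0],
  [-0.28,0,0,-0.02,0],
  [-0.28,0,0,-0.05,0],
  [0.2,0.045,-0.005,-0.01,0],
  [0.2,0.0482,-0.0058,0,0],
  [0.2,0.0482,-0.0058,0,0],
  [0.2,0.0482,-0.0058,0,0],
  [0.2,0.0482,-0.0058,0,0],
  [0.2,0.0484,-0.0057,0,0],
  [0.2,0,0,0.04,0],
  [0.2,0,0,0.03,0],
  [0.2,0,0,0.018,0],
  [0.2,0,0,0,0],
])

```text
clock: 17.92
eef_pos: [520.2, 326.7, 24.8]
eef_rot: [-3.14, 0.001, 1.386]
wrist_force: [0.2, -0.4, 0.1]
finger_gap: 56.6
finger_force: 0.0
```

```bash
python3 - <<'E'
from h import *
s=st();print(toolmove(s,[520.5,327,25.3]))
c=cam("top");m=mag(pts(c).reshape(-1,3))
k=m[(m[:,2]>48)&(m[:,2]<62)&(abs(m[:,0])<20)&(m[:,1]>20)&(m[:,1]<100)];print("vial in chan",len(k),k.mean(0).round(1),(k.max(0)+k.min(0))/2)
c=cam("scene");x,y=map(int,proj(c,[500,39,30]));cv2.imwrite("pics/s3.png",cv2.resize(c["img"][y-60:y+60,x-70:x+90],None,fx=4,fy=4,interpolation=3))
E
```

```text
17.93 [520.2 326.7  24.8] [-3.140e+00  1.000e-03  1.386e+00] F [ 0.2 -0.4  0.1] gap 56.6 0.0
[ 0.4  0.3 -0.5]
vial in chan 101 [ 0.1 80.2 53.8] [ 0.23314471 80.20035285 53.24976972]
```

View pics/s3.png

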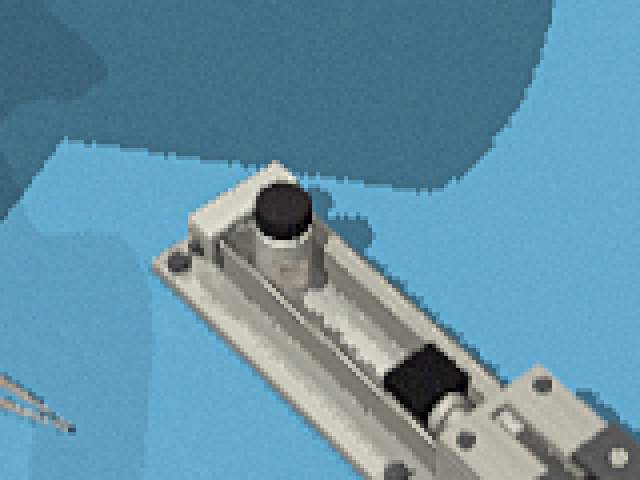

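arm_command([
  [-1,0,0,-0.0005,0],
  [-1,0,0,0,0],
  [-1,0,0,0,0],
  [-1,0,0,0,0],
  [-1,0,0,0,0],
  [-1,0,0,-0.03,0],
  [-1,0,0,-0.04,0],
  [-1,-0.045,0.005,0,0],
  [-1,-0.054,0.006,0,0],
  [-1,-0.054,0.006,0,0],
  [-1,-0.054,0.006,0,0],
  [-1,-0.054,0.006,0,0],
  [-1,-0.0519,0.0051,0,0],
  [-1,0,0,0.02,0],
  [-1,0,0,0.013,0],
  [-1,0,0,0,0],
], newtons=12)

```text
clock: 20.02
eef_pos: [496.2, 13.6, 62.3]
eef_rot: [-3.14, 0.0, 1.387]
wrist_force: [0.5, -0.8, -0.2]
finger_gap: 21.1
finger_force: 12.0
```

arm_command([
  [-1,0,0.0002,0.007,0],
  [-1,0,0,0.006,0],
  [-1,0,0,0.004,0],
  [-1,0,0,0,0],
])

```text
clock: 20.52
eef_pos: [496.7, 13.2, 45.8]
eef_rot: [-3.141, 0.0, 1.386]
wrist_force: [0.8, -0.2, -0.5]
finger_gap: 21.2
finger_force: 12.0
```

arm_command([
  [-1,0,0,0.005,0],
  [-1,0,0,0.004,0],
  [-1,0,0,0.0025,0],
  [-1,0,0,0,0],
])

```text
clock: 21.02
eef_pos: [496.8, 13.1, 34.4]
eef_rot: [-3.141, 0.0, 1.386]
wrist_force: [0.5, 0.1, -1.1]
finger_gap: 21.2
finger_force: 12.0
```

arm_command([
  [-1,0,0,0.0008,0],
  [-1,0,0,0,0],
  [-0.28,0,0,0,0],
  [-0.28,0,0,0,0],
  [-0.28,0,0,0,0],
  [-0.28,0,0,-0.03,0],
  [-0.28,0,0,-0.05,0],
  [-0.28,0,0,-0.035,-0.1745],
  [-0.28,0,0,0,-0.1745],
  [-0.28,0,0,0,-0.1745],
  [-0.28,0,0,0,-0.1745],
  [-0.28,0,0,0,-0.1745],
  [-0.28,0,0,0,-0.1745],
  [-0.28,0,0,0,-0.1745],
  [-0.28,0,0,0,-0.1745],
  [-0.28,0,0,0,-0.1745],
  [-0.28,0,0,0,0],
])

```text
clock: 23.15
eef_pos: [496.8, 13.1, 148.7]
eef_rot: [-3.142, -0.0, 2.956]
wrist_force: [-0.2, 0.0, 0.0]
finger_gap: 33.5
finger_force: 0.0
```

```bash
python3 - <<'E'
from h import *
s=st();print(toolmove(s,[432.5,-134,110]))
c=cam("scene");x,y=map(int,proj(c,[490,10,30]));cv2.imwrite("pics/s4.png",cv2.resize(c["img"][y-60:y+90,x-70:x+130],None,fx=4,fy=4,interpolation=3))
E
```

```text
23.15 [496.8  13.1 148.7] [-3.142 -0.     2.956] F [-0.2  0.   0. ] gap 33.5 0.0
[  36.  -156.5   38.7]
```

View pics/s4.png

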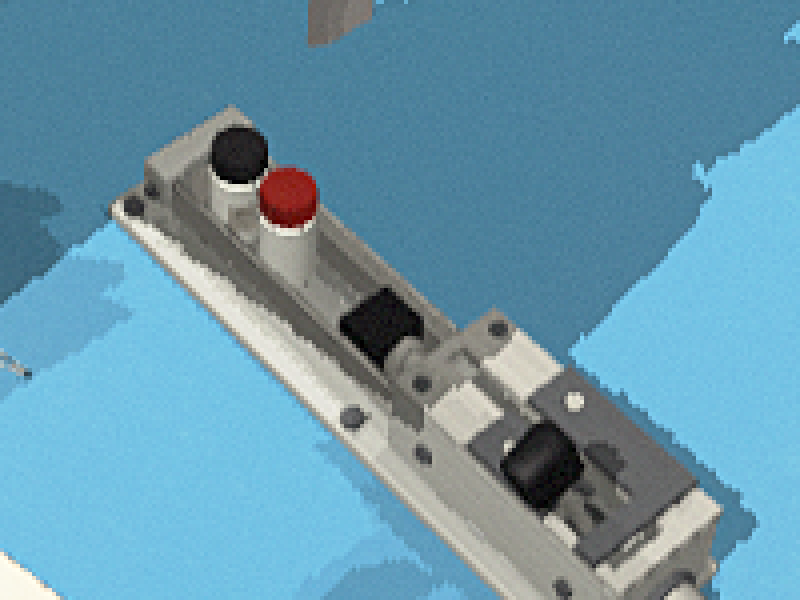

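Black (240,170) and red (290,225) both stand in the channel, with the follower still parked (knob at 545,465). Now I regrip the knob.

arm_command([
  [-0.28,0.009,-0.039,0,0],
  [-0.28,0.009,-0.039,0,0],
  [-0.28,0.009,-0.039,0,0],
  [-0.28,0.009,-0.0395,0,0],
  [-0.28,0,0,0.03,0],
  [-0.28,0,0,0.03,0],
  [-0.28,0,0,0.02,0],
  [-0.28,0,0,0,0],
  [-1,0,0,0,0],
  [-1,0,0,0,0],
  [-1,0,0,0,0],
  [-1,0,0,0,0],
], newtons=15)

```text
clock: 24.7
eef_pos: [433.0, -134.1, 69.4]
eef_rot: [3.142, 0.001, 2.957]
wrist_force: [-1.1, 3.0, 7.4]
finger_gap: 13.6
finger_force: 15.0
```

arm_command([
  [-1,0,-0.002,0,0],
  [-1,0,-0.003,0,0],
  [-1,0,-0.0028,0,0],
  [-1,0,0,0,0],
])

```text
clock: 25.2
eef_pos: [431.6, -141.3, 69.3]
eef_rot: [3.14, 0.001, 2.956]
wrist_force: [0.4, 8.0, 6.5]
finger_gap: 14.3
finger_force: 15.0
```

arm_command([
  [-1,0,-0.0006,-0.0005,0],
  [-1,-0.0033,0,-0.0016,0],
  [-1,-0.0034,0,-0.0015,0],
  [-1,-0.0035,0,-0.0014,0],
  [-1,-0.0036,0,-0.0012,0],
  [-1,0,0,0,0],
])

```text
clock: 25.95
eef_pos: [444.4, -143.9, 74.6]
eef_rot: [3.14, -0.002, 2.957]
wrist_force: [0.5, 8.3, -1.7]
finger_gap: 14.1
finger_force: 15.0
```

arm_command([
  [-1,-0.0036,0,-0.001,0],
  [-1,-0.0037,0,-0.0008,0],
  [-1,-0.0037,0,-0.0006,0],
  [-1,-0.0037,0,-0.0004,0],
  [-1,0,0,0,0],
])

```text
clock: 26.58
eef_pos: [458.9, -146.6, 77.4]
eef_rot: [3.14, -0.002, 2.957]
wrist_force: [-0.5, 7.7, -0.7]
finger_gap: 13.8
finger_force: 15.0
```

arm_command([
  [-1,-0.0035,0,-0.0002,0],
  [-1,-0.0027,0,0,0],
  [-1,0,0,0,0],
])

```text
clock: 26.95
eef_pos: [465.0, -147.7, 77.7]
eef_rot: [3.14, -0.001, 2.957]
wrist_force: [-0.1, 7.2, -0.2]
finger_gap: 13.9
finger_force: 15.0
```

arm_command([
  [-1,0,0.002,0,0],
  [-1,0,0.004,0,0],
  [-1,0,0.004,0,0],
  [-1,0,0.004,0,0],
  [-1,0,0.004,0,0],
  [-1,0,0,0,0],
])

```text
clock: 27.7
eef_pos: [468.3, -129.9, 77.7]
eef_rot: [3.14, -0.001, 2.957]
wrist_force: [0.9, 7.9, -1.6]
finger_gap: 14.3
finger_force: 15.0
```

arm_command([
  [-1,0,0.003,0,0],
  [-1,0,0.004,0,0],
  [-1,0,0.004,0,0],
  [-1,0,0.004,0,0],
  [-1,0,0.003,0,0],
  [-1,0,0,0,0],
])

```text
clock: 28.45
eef_pos: [471.6, -112.4, 77.7]
eef_rot: [3.14, -0.001, 2.957]
wrist_force: [0.5, 6.9, -1.9]
finger_gap: 13.6
finger_force: 15.0
```

arm_command([
  [-1,0,0.002,0,0],
  [-1,0,0.002,0,0],
  [-1,0,0.002,0,0],
  [-1,0,0,0,0],
])

```text
clock: 28.95
eef_pos: [472.7, -106.9, 77.7]
eef_rot: [3.141, -0.001, 2.957]
wrist_force: [-0.4, 5.4, -1.6]
finger_gap: 14.1
finger_force: 15.0
```

arm_command([
  [-1,0,0.001,0,0],
  [-1,0,0.001,0,0],
  [-1,0,0.001,0,0],
  [-1,0,0,0,0],
])

```text
clock: 29.45
eef_pos: [473.3, -104.2, 77.8]
eef_rot: [3.141, -0.001, 2.957]
wrist_force: [-1.8, 5.3, -2.3]
finger_gap: 14.1
finger_force: 15.0
```

```bash
python3 - <<'E'
from h import *
st()
c=cam("scene");x,y=map(int,proj(c,[495,25,30]));cv2.imwrite("pics/s5.png",cv2.resize(c["img"][y-70:y+70,x-80:x+90],None,fx=4,fy=4,interpolation=3))
c=cam("top");m=mag(pts(c).reshape(-1,3))
k=m[(m[:,2]>49)&(m[:,2]<62)&(abs(m[:,0])<14)&(m[:,1]>40)&(m[:,1]<100)];h,_=np.histogram(k[:,1],np.arange(40,100,2));print(h)
E
```

```text
29.45 [ 473.3 -104.2   77.8] [ 3.141e+00 -1.000e-03  2.957e+00] F [-1.8  5.3 -2.3] gap 14.1 15.0
[ 0  0  0  0  5  8 11 12 12 12 12 10 11  7  4  5  8 12 11 12 13 11 12  8
  8  1  0  0  0]
```

View pics/s5.png

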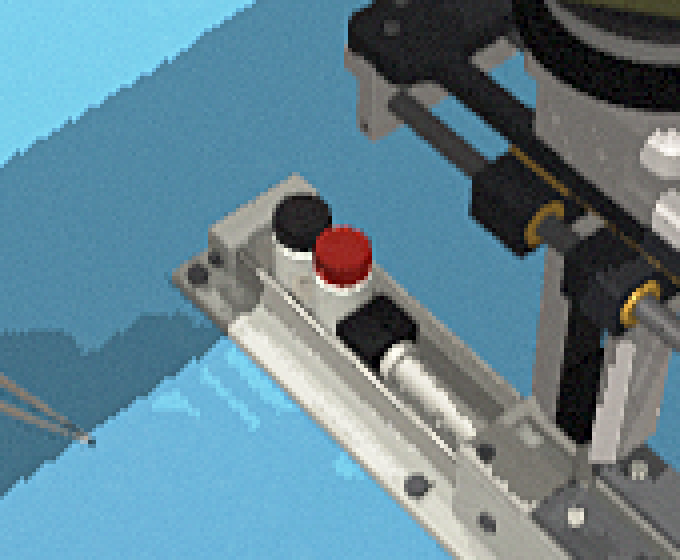

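Red now touches black, both upright, with about 3 mm left to the stop.

arm_command([
  [-1,0,0.0008,0,0],
  [-1,0,0.0008,0,0],
  [-1,0,0,0,0],
])

```text
clock: 29.92
eef_pos: [473.6, -102.7, 77.8]
eef_rot: [3.141, -0.001, 2.957]
wrist_force: [-2.1, 6.5, -2.8]
finger_gap: 13.9
finger_force: 15.0
```

arm_command([
  [-1,0,0.0006,0,0],
  [-1,0,0,0,0],
])

```text
clock: 30.18
eef_pos: [473.7, -102.2, 77.8]
eef_rot: [3.141, -0.001, 2.957]
wrist_force: [-1.1, 4.5, -2.3]
finger_gap: 13.8
finger_force: 15.0
```

arm_command([
  [-1,0,0.0006,0,0],
  [-1,0,0,0,0],
])

```text
clock: 30.42
eef_pos: [473.8, -101.6, 77.8]
eef_rot: [3.141, -0.001, 2.957]
wrist_force: [-2.0, 5.0, -2.9]
finger_gap: 13.9
finger_force: 15.0
```

arm_command([
  [-1,0,0.0006,0,0],
  [-1,0,0,0,0],
])

```text
clock: 30.68
eef_pos: [473.9, -101.0, 77.8]
eef_rot: [3.141, -0.001, 2.957]
wrist_force: [-2.5, 5.6, -2.8]
finger_gap: 13.7
finger_force: 15.0
```

arm_command([
  [-1,0,0.0006,0,0],
  [-1,0,0,0,0],
])

```text
clock: 30.92
eef_pos: [474.1, -100.4, 77.8]
eef_rot: [3.141, -0.001, 2.957]
wrist_force: [-1.9, 5.0, -2.5]
finger_gap: 14.1
finger_force: 15.0
```

arm_command([
  [-1,0,0.0005,0,0],
  [-1,0,0,0,0],
])

```text
clock: 31.18
eef_pos: [474.2, -100.0, 77.8]
eef_rot: [3.142, -0.0, 2.957]
wrist_force: [-1.5, 5.1, -4.4]
finger_gap: 14.1
finger_force: 15.0
```

arm_command([
  [-1,0.0003,0.0005,0,0],
  [-1,0,0,0,0],
])

```text
clock: 31.42
eef_pos: [474.1, -99.6, 77.9]
eef_rot: [-3.141, -0.0, 2.957]
wrist_force: [-1.4, 3.6, -5.9]
finger_gap: 14.1
finger_force: 15.0
```

arm_command([
  [-1,0,0.0005,0,0],
  [-1,0,0,0,0],
])

```text
clock: 31.68
eef_pos: [474.2, -99.3, 77.9]
eef_rot: [-3.141, -0.0, 2.957]
wrist_force: [-2.2, 0.2, -6.0]
finger_gap: 14.1
finger_force: 15.0
```

arm_command([
  [-1,0,0.0005,0,0],
  [-1,0,0,0,0],
])

```text
clock: 31.92
eef_pos: [474.3, -99.0, 77.9]
eef_rot: [-3.141, 0.0, 2.957]
wrist_force: [-3.1, -4.3, -6.3]
finger_gap: 13.9
finger_force: 15.0
```

Force passed through zero, so the stack is on the stop. I'll ease off half a millimetre and let go.

arm_command([
  [-1,0,-0.0005,0,0],
  [-1,0,0,0,0],
  [-0.3,0,0,0,0],
  [-0.3,0,0,0,0],
  [-0.3,0,0,0,0],
  [-0.3,0,0,-0.02,0],
  [-0.3,0,0,-0.05,0],
  [-0.3,0,0,-0.05,0],
  [-0.3,0.04,-0.05,0,0],
  [-0.3,0.04,-0.05,0,0],
  [-0.3,0,0,0,0],
])

```text
clock: 33.3
eef_pos: [377.7, -182.5, 198.5]
eef_rot: [-3.141, 0.001, 2.953]
wrist_force: [0.2, -1.3, 0.3]
finger_gap: 33.1
finger_force: 0.0
```

```bash
python3 - <<'E'
from h import *
st()
c=cam("scene");x,y=map(int,proj(c,[490,10,30]));cv2.imwrite("pics/s6.png",cv2.resize(c["img"][y-70:y+80,x-90:x+110],None,fx=4,fy=4,interpolation=3))
c=cam("top");m=mag(pts(c).reshape(-1,3))
k=m[(m[:,2]>49)&(m[:,2]<62)&(abs(m[:,0])<14)&(m[:,1]>40)&(m[:,1]<100)];h,_=np.histogram(k[:,1],np.arange(40,100,2));print(h)
E
```

```text
33.3 [ 377.7 -182.5  198.5] [-3.141e+00  1.000e-03  2.953e+00] F [ 0.2 -1.3  0.3] gap 33.1 0.0
[ 0  0  0  0  0  0  2  7 11 11 12 12 14 11 10  9  3  2  8  9 13 11 12 12
 11 10  8  3  0]
```

View pics/s6.png

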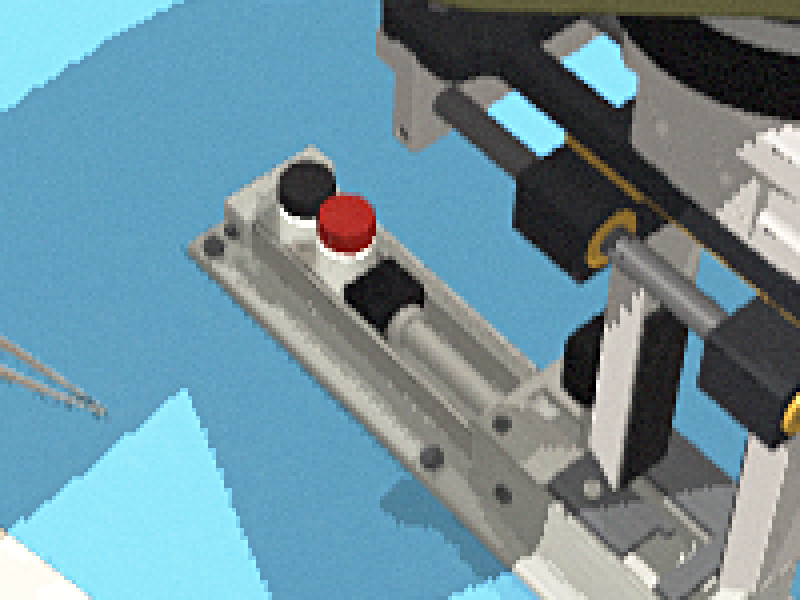

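Black (308,195) and red (347,235) stand closed up between the end stop and the follower (385,295), the handle is upright, and the gripper is clear.

```bash
python3 -c "
from cell import ticket
print(ticket.sign_off())"
```

```text
the job is handed in; nothing more can be done
None
```

The job is handed in at about 33 s of robot time: the follower, eased forward by hand, holds both 22 mm vials upright against the end stop, and the handle is released; the one heavy contact was about 30 N briefly against the slot's back stop while finding it.

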